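# Sort the snap setters by spring

### The arm

A 7-joint arm with a two-finger parallel gripper is mounted at the origin on the work surface. World frame = base frame: x ahead of the robot, y to its left, z up, the work surface at z = 0. Lengths are in mm, angles in rad, forces in N, time in s.
With the tool pointing down it reaches from about 350 to 900 mm from the base axis. Payload 8.1 kg.
Tool frame: the origin (TCP) lies at the very end of the fingers, on their centre line; the grasp point (between the pads) lies bot.hold_point_z behind it (bot.hold_point_z is the distance from the TCP to the grasp point, in mm); x points along the fingers, z is the direction in which the jaws open and shut, and the axes are right-handed (so a half turn about x gives the same grasp; the last joint's range is limited). The gripper opens to 92 mm and grips with 3 to 60 N. Pads are 19 mm wide; open, the fingers measure 130 mm over their backs; the gripper's body (75 mm by 190 mm) begins 47 mm behind the grasp point.
Start: joints at [1.205, 0.434, 0.025, 1.573, -0.012, 1.134, -0.075], TCP at [162.341, -603.563, 204.742] pointing down, gripper open.
Joint ranges: [-2.62, 2.62], [-0.44, 2.09], [-1.27, 1.32], [0.08, 2.57], [-1.32, 4.46], [0.12, 2], [-2.74, 2.74]. Speed limits (rad/s): [2.22, 2.22, 3.01, 3.01, 3.14, 3.14, 3.14].

### API

Orientations are given as a rotation vector (axis times angle).
In Python, from cell import bot gives the robot as it stands.
- The arm moves only by the tool apply_moves, never from a script. Its argument "series" is a list of rows, each a list of 7 numbers: the turn, a rotation vector about the tool's x, y, z in rad, then the shift along the tool's x, y, z in cm, then the finger opening in cm, from 0 to 9.18. In form: [[rx, ry, rz, tx, ty, tz, fingers], ...]. A call has 1 to 8 rows; each row is the pose to reach, as a shift and turn from the pose commanded when the call began, along the tool's axes at that moment; what a row does not reach only later rows make up. A row lasts 1/12 s, in which the tool goes at most 41.7 mm and 7.16 degrees, less where a joint would pass 70% of its speed; a pose out of reach is approached as far as the arm can. A call with a gripper value outside its range is refused whole. The fingers move at their own pace and stop on an object; the grip force is fixed at half the most. Time passes only in rows, so rows that repeat a pose let the fingers close. It gives the time, the measured TCP pose, the force and the opening at its end, in the units of the state.
- bot.get_obs(): the state, without advancing time (a new reading comes with each control period).
- bot.camera(name): name is "scene" or "top" or "wrist"; returns the picture (480x640x3 uint8, red, green, blue); there is no depth.
- bot.camera_info(name): a dict with "camera_matrix" (3x3 intrinsics, pixels), "k1" (the pictures are not rectified: a ray, as slopes to the right and down, at radius r is drawn at 1 + k1 r^2 times it, then the intrinsics apply), "R" (3x3) and "t" (3): a world point X has camera coordinates R X + t. Camera axes: x right, y down, z forward; pixel columns grow to the right and rows downward; lengths in mm; the calibration is good to about 2 mm. A picture is of the moment at which its call begins: read the wrist's pose just before it. camera_info takes no time and is no camera call; for the wrist camera it gives the pose at the moment of the call.
- bot.close_job(): hands the job in, once; it reports no verdict.
The state is a dict: "clock": time; "qpos": joint angles; "qvel": joint speeds; "effort": joint torques, N m; "eef_pos": TCP position; "tcp_rot": TCP orientation; "ft_force": force on the tool from outside, world axes, zero at the start; "moment": the same for the moment, N m; "opening": finger opening in mm.
Only numpy, scipy, OpenCV 4.12 (cv2) and the standard library are available. Lean on these libraries where they do the work, as an engineer would, in place of code of your own. Each camera call takes 0.05 s, during which the arm holds its last target. There are 200 camera calls.

### The job

The two snap setters with black push caps look alike, but one has a stiff spring and the other a weak one. Press down on a cap to feel which is which, then stand the stiff setter upright in the square wooden tray and the weak one upright in the round metal tub.

Things in the scene. Friction and masses are not known exactly. Their poses are not given: they have to be found in the camera images.
- setter_a_center (a point): Upright snap setter, 0.26 kg, round about z (up): dark steel foot 50 mm across, 8 mm high; steel barrel 36 mm across up to 54 mm; thin stem; black push cap 30 mm across, flat top 80 mm above the underside. The point is on the axis, on the barrel, 40 mm above the underside and 40 mm below the cap's top. Looks just like the other setter: whether stiff or weak can only be felt.
- setter_b_center (a point): Upright snap setter, 0.26 kg, round about z (up): dark steel foot 50 mm across, 8 mm high; steel barrel 36 mm across up to 54 mm; thin stem; black push cap 30 mm across, flat top 80 mm above the underside. The point is on the axis, on the barrel, 40 mm above the underside and 40 mm below the cap's top. Looks just like the other setter: whether stiff or weak can only be felt.
- plunger_a (a joint): How far the cap of setter_a is pressed down, in m: 0 untouched, 0.012 fully in; it springs back. Resistance grows evenly with travel from nearly nothing: at the full 12 mm about 3 N for the weak spring, 15 N for the stiff one.
- plunger_b (a joint): How far the cap of setter_b is pressed down, in m: 0 untouched, 0.012 fully in; it springs back. Resistance grows evenly with travel from nearly nothing: at the full 12 mm about 3 N for the weak spring, 15 N for the stiff one.
- tray_in (a point): Square wooden tray, fixed to the table, 152 mm square outside, 140 mm square inside, walls 6 mm thick and 32 mm high from the table. The point is the centre of its inner floor (6 mm above the table); x and y run along its walls. For the stiff setter.
- tub_in (a point): Round metal tub, fixed to the table, 150 mm across outside, 140 mm inside, wall 5 mm thick and 32 mm high from the table. The point is the centre of its inner floor (6 mm above the table). For the weak setter.
There are look-alikes about, which are no part of the job. What is shaped like the part that bears setter_a_center but pink or purple is not meant. Leave any pink or purple look-alike of the part that bears setter_b_center alone.

How it is judged (in metres and radians):
On the way:
1. a setter's cap is pressed at least 3 mm down (value of joint any of plunger_a, plunger_b above 0.003 m), for 0.04 s.
At the end, for the whole second after the job is handed in: The stiff setter stands on the floor of the square tray (its centre within 68 mm of the tray's centre seen from above) and the weak one on the floor of the round tub (within 50 mm of its centre), both upright within 10 degrees, centres lower than 55 mm above the table (horizontal distance between setter_b_center and tray_in below 0.068 m and height (world z) of each of setter_b_center, setter_a_center below 0.055 m and angle between each of setter_b_center, setter_a_center's own z axis and vertical below 0.17 rad and horizontal distance between setter_a_center and tub_in below 0.05 m); the robot touches nothing.
It also fails if it takes over 69 s, if anything falls off the work surface, if the arm or the gripper's body presses on something with over 40 N, if the wrist force passes 120 N, or if a joint passes its speed limit or range.

## Working session

There is one attempt and no reset: what is moved stays moved. The work goes in short steps, Python scripts to look and compute and a tool call to move; the robot and the scene stay as the last step left them, time stands still between calls to the robot, and variables do not carry over. Pictures are saved under pics/ and viewed, about 8 in all and at most 12, crops included, and the job is handed in when it is done.

Besides the shell and the picture viewer there is one more tool, called by a JSON object that holds its "method" and its "body". apply_moves: Moves the arm, as the interface text tells. Its arguments: {"type":"object","properties":{"series":{"type":"array","items":{"type":"array","items":{"type":"number"}}}},"required":["series"]}

```bash
mkdir -p pics
python3 - <<'E'
from cell import bot
import cv2
print(bot.get_obs(), bot.hold_point_z)
for n in ("scene","top"):
    cv2.imwrite(f"pics/{n}0.png",bot.camera(n)[:,:,::-1]); print(n,bot.camera_info(n))
E
```

```text
{'clock': 0.0, 'qpos': array([ 1.20536958,  0.43516786,  0.02498794,  1.5740747 , -0.01160637,
        1.13401195, -0.07509703]), 'qvel': array([-5.30901606e-04,  4.92431721e-04,  5.90312357e-05, -3.68965762e-04,
       -1.08821645e-03,  7.37597138e-04, -9.80284481e-04]), 'effort': array([-1.94440017e-04, -6.67859387e+01,  9.85161178e-01, -3.14466977e+01,
       -6.04598341e-02,  4.30716283e-02,  1.51643935e-04]), 'eef_pos': array([ 162.178873  , -603.03670481,  203.98808075]), 'tcp_rot': array([ 1.01436244,  1.32342463, -1.01301323]), 'ft_force': array([ 0.11504159, -0.23506397, -0.33304997]), 'moment': array([ 0.00830678, -0.02775179, -0.00166259]), 'opening': 92.0241828921408} 18.8
scene {'camera_matrix': array([[450.89613676,   0.        , 317.69809814],
       [  0.        , 450.89613676, 242.01278399],
       [  0.        ,   0.        ,   1.        ]]), 'k1': -0.021065548145430553, 'R': array([[-0.09727164,  0.99509887, -0.01778968],
       [ 0.57358653,  0.04144315, -0.81809594],
       [-0.81334908, -0.08978146, -0.57480654]]), 't': array([  48.01509317, -266.79025994, 1296.69654468])}
top {'camera_matrix': array([[553.23487611,   0.        , 319.51717785],
       [  0.        , 553.23487611, 240.15269898],
       [  0.        ,   0.        ,   1.        ]]), 'k1': -0.15914585415488253, 'R': array([[ 0.00703184, -0.99992615,  0.00991202],
       [-0.99169155, -0.00824647, -0.1283739 ],
       [ 0.12844615, -0.00892696, -0.99167631]]), 't': array([  -6.41107064,  539.83037969, 1024.45990812])}
```

View pics/top0.png

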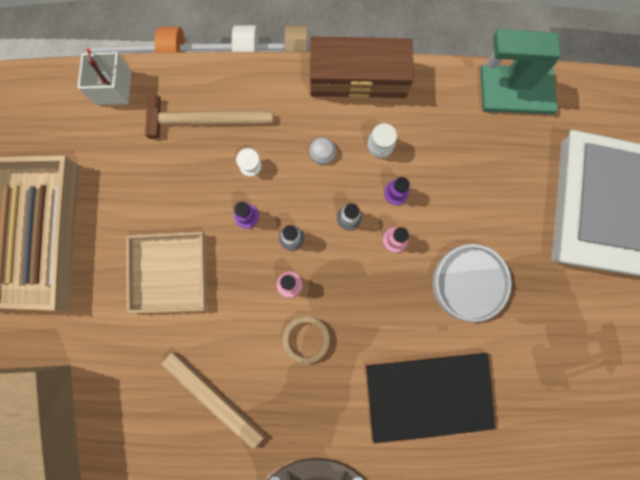

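View pics/scene0.png

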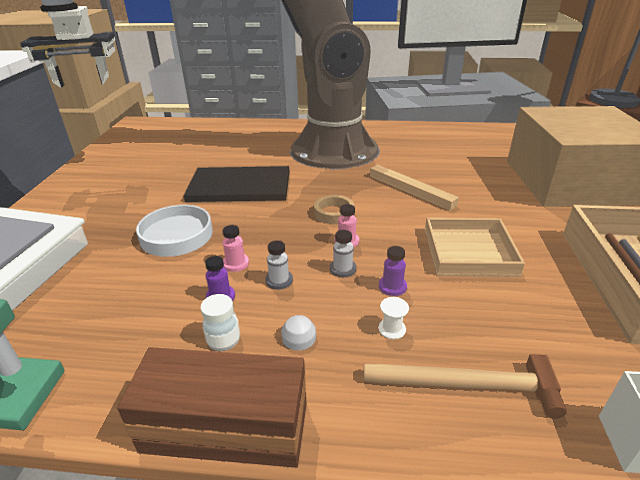

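Candidates in the top image: steel setters at (291,237) and (349,216). The look-alikes are purple at (246,215) and (398,190), and pink at (289,284) and (396,239). I choose the two steel-grey ones. Next I'll measure their positions from both cameras and check them in a crop.

```bash
cat > h.py <<'E'
import numpy as np, cv2
from cell import bot
def ray(ci,px):
    K=ci["camera_matrix"];d=np.array([(px[0]-K[0,2])/K[0,0],(px[1]-K[1,2])/K[1,1]]);s=d.copy()
    for _ in range(20): s=d/(1+ci["k1"]*(s@s))
    R=ci["R"]; return -R.T@ci["t"], R.T@np.array([s[0],s[1],1])
def onz(ci,px,z):
    o,d=ray(ci,px); return o+d*(z-o[2])/d[2]
def proj(ci,X):
    c=ci["R"]@np.array(X,float)+ci["t"]; s=c[:2]/c[2]; s=s*(1+ci["k1"]*(s@s)); K=ci["camera_matrix"]
    return K[:2,:2]@s+K[:2,2]
def blobs(mask,lo,hi):
    n,l,st,c=cv2.connectedComponentsWithStats(mask.astype(np.uint8))
    return [(c[i].round(1),st[i,4],st[i,2:4]) for i in range(1,n) if lo<st[i,4]<hi]
E
python3 - <<'E'
from h import *
for n,box in (("top",(200,150,440,320)),("scene",(180,190,430,320))):
    im=cv2.imread(f"pics/{n}0.png"); ci=bot.camera_info(n)
    m=im.max(2)<45
    x0,y0,x1,y1=box; mm=np.zeros_like(m); mm[y0:y1,x0:x1]=m[y0:y1,x0:x1]
    for c,a,s in blobs(mm,40,800): print(n,c,a,s,onz(ci,c,80 if n=="top" else 73).round(1))
ci=bot.camera_info("top"); im=cv2.imread("pics/top0.png")
# tray corners (rims z=32), tub rim
print("tray",[onz(ci,p,32).round(1) for p in((127,235),(204,233),(205,312),(129,314))])
print("tub",[onz(ci,p,32).round(1) for p in((433,283),(512,283),(473,245),(473,322))])
cv2.imwrite("pics/crop.png",cv2.resize(im[160:320,210:430],None,fx=3.5,fy=3.5,interpolation=cv2.INTER_CUBIC))
E
```

```text
scene [214.3 267.3] 52 [16 10] [ 652.5 -153.4   73. ]
tray [array([547.3, 374.1,  32. ]), array([552.3, 221.1,  32. ]), array([400.6, 214.6,  32. ]), array([393.9, 363.2,  32. ])]
tub [array([ 459.1, -220.7,   32. ]), array([ 459.2, -377.9,   32. ]), array([ 533.2, -301.3,   32. ]), array([ 384.3, -298. ,   32. ])]
```

View pics/crop.png

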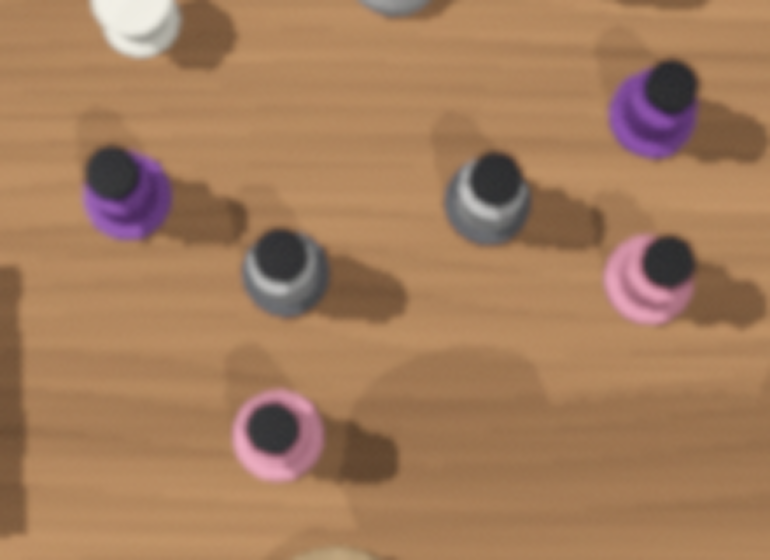

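The crop shows two grey steel setters with cap centres at about (290,233) and (351,211) in the full image. Their pink and purple neighbours are clearly different.

Run:
```python
from h import *
from scipy.spatial.transform import Rotation as Rn
ci=bot.camera_info("top")
im=cv2.imread("pics/top0.png");print(im.max(2)[233,290],im.max(2)[211,351])
m=im.max(2)<75; mm=np.zeros_like(m); mm[160:320,210:430]=m[160:320,210:430]
for c,a,s in blobs(mm,20,900): print(c,a,s,onz(ci,c,80).round(1))
for n,p in dict(S1=(290.3,232.6),S2=(351.4,211.1),pink1=(288,282.6),purp1=(242.3,209.1),pink2=(400.9,234.9),purp2=(401.7,184.6)).items(): print(n,onz(ci,p,80).round(1))
sc=bot.camera_info("scene")
for p in ((344,240),(277,250)): print("scene",onz(sc,p,73).round(1))
print(Rn.from_rotvec(bot.get_obs()["tcp_rot"]).as_matrix().round(3))
w=bot.camera_info("wrist"); print(w, -w["R"].T@w["t"])
```

```text
54 50
[401.5 184.6] 154 [14 14] [ 640.  -154.4   80. ]
[242.2 209.4] 153 [14 14] [590.2 141.6  80. ]
[351.4 210.8] 153 [14 14] [589.2 -60.4  80. ]
[290.  232.5] 153 [14 14] [547.7  52.4  80. ]
[400.6 234.4] 144 [14 14] [ 546.  -151.3   80. ]
[287.8 282.1] 133 [13 13] [456.7  55.2  80. ]
S1 [547.5  51.9  80. ]
S2 [588.6 -60.4  80. ]
pink1 [455.8  54.8  80. ]
purp1 [590.7 141.4  80. ]
pink2 [ 545.  -151.8   80. ]
purp2 [ 640.  -154.7   80. ]
scene [559.1  54.3  73. ]
scene [597.4 -58.8  73. ]
[[-0.001  0.966  0.26 ]
 [ 0.001  0.26  -0.966]
 [-1.    -0.    -0.001]]
{'camera_matrix': array([[413.55752301,   0.        , 321.32251407],
       [  0.        , 413.55752301, 237.91860522],
       [  0.        ,   0.        ,   1.        ]]), 'k1': -0.005910410417226661, 'R': array([[ 2.59893734e-01, -9.65636779e-01, -9.26078730e-04],
       [-9.17665746e-01, -2.47280990e-01,  3.11033264e-01],
       [-3.00574161e-01, -7.99857657e-02, -9.50398575e-01]]), 't': array([-625.06022015,  -38.60641532,  390.98846338])} [ 244.54247903 -581.85425881  383.02390274]
```

{"method": "apply_moves", "body": {"series": [[0,0,0,0,18.1,-17.8,0],[0,0,0,0,18.1,-17.8,0],[0,0,0,0,18.1,-17.8,0],[0,0,0,0,18.1,-17.8,0],[0,0,0,0,18.1,-17.8,0],[0,0,0,0,18.1,-17.8,0],[0,0,0,0,18.1,-17.8,0],[0,0,0,0,18.1,-17.8,0]]}}

```text
clock: 0.77
eef_pos: [292.6, -382.1, 204.8]
tcp_rot: [1.01, 1.324, -1.009]
ft_force: [0.3, -0.5, -0.5]
opening: 43.0
```

{"method": "apply_moves", "body": {"series": [[0,0,0,0,18.1,-17.8,0],[0,0,0,0,18.1,-17.8,0],[0,0,0,0,18.1,-17.8,0],[0,0,0,0,18.1,-17.8,0],[0,0,0,0,18.1,-17.8,0],[0,0,0,0,18.1,-17.8,0],[0,0,0,0,18.1,-17.8,0],[0,0,0,0,18.1,-17.8,0]]}}

```text
clock: 1.43
eef_pos: [420.6, -164.6, 204.6]
tcp_rot: [1.011, 1.324, -1.01]
ft_force: [-0.2, -1.0, -0.1]
opening: 1.0
```

{"method": "apply_moves", "body": {"series": [[0,0,0,0,18.1,-17.8,0],[0,0,0,0,18.1,-17.8,0],[0,0,0,0,18.1,-17.8,0],[0,0,0,0,18.1,-17.8,0],[0,0,0,0,18.1,-17.8,0],[0,0,0,0,18.1,-17.8,0],[0,0,0,0,18.1,-17.8,0],[0,0,0,0,18.1,-17.8,0]]}}

```text
clock: 2.1
eef_pos: [549.1, 53.4, 204.0]
tcp_rot: [1.012, 1.324, -1.013]
ft_force: [-0.1, -1.2, 0.3]
opening: 0.5
```

Run:
```python
from h import *
ci=bot.camera_info("wrist"); im=bot.camera("wrist")[:,:,::-1]; cv2.imwrite("pics/w1.png",im)
for c,a,s in blobs(im.max(2)<70,200,6000): print(c,a,s,onz(ci,c,80).round(1))
o=bot.get_obs();print(o["eef_pos"],o["ft_force"],[proj(ci,p).round() for p in([547.7,52.4,80],[589,-60.4,80])])
```

```text
[219.7 131. ] 1151 [44 41] [593.9 139.6  80. ]
[620.6 170.4] 1386 [41 41] [ 643.3 -149.4   80. ]
[479.9 202.8] 1176 [42 39] [593.5 -58.7  80. ]
[321.9 216.5] 1119 [38 40] [552.2  53.   80. ]
[563.9 281.8] 1208 [43 37] [ 550.7 -148.1   80. ]
[321.1 349.6] 1334 [ 15 113] [439.5  23.1  80. ]
[548.28076578  51.09360773 203.90698044] [ 0.11247335 -0.73025471 -0.08221884] [array([321., 222.]), array([480., 209.])]
```

View pics/w1.png

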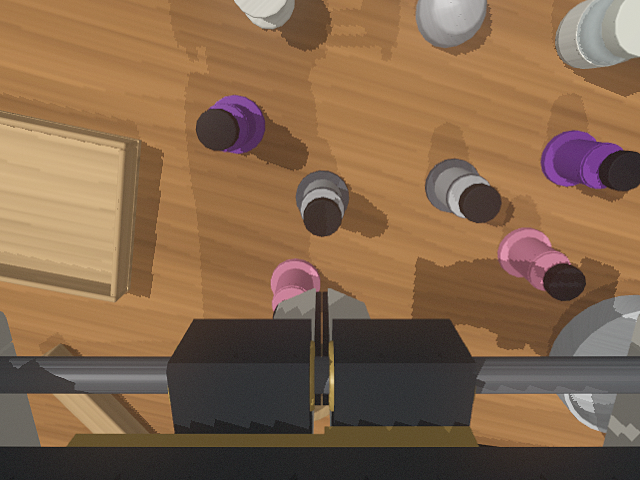

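The wrist image shows the grey setters with caps at (322,217) and (480,203). It agrees with the top camera to 5 mm. Now I'll press the first one.

{"method": "apply_moves", "body": {"series": [[0,0,0,4,0.3,-0.1,0],[0,0,0,8,0.3,-0.1,0],[0,0,0,11,0.3,-0.1,0],[0,0,0,11.8,0.3,-0.1,0],[0,0,0,11.8,0.3,-0.1,0],[0,0,0,11.8,0.3,-0.1,0],[0,0,0,11.8,0.3,-0.1,0],[0,0,0,11.8,0.3,-0.1,0]]}}

```text
clock: 2.82
eef_pos: [552.2, 54.6, 88.8]
tcp_rot: [1.016, 1.319, -1.012]
ft_force: [-0.2, 0.3, -0.8]
opening: 1.0
```

{"method": "apply_moves", "body": {"series": [[0,0,0,0.3,0,0,0],[0,0,0,0.6,0,0,0],[0,0,0,0.9,0,0,0],[0,0,0,1.2,0,0,0],[0,0,0,1.4,0,0,0],[0,0,0,1.4,0,0,0],[0,0,0,1.4,0,0,0],[0,0,0,1.4,0,0,0]]}}

```text
clock: 3.48
eef_pos: [550.7, 54.9, 72.7]
tcp_rot: [1.013, 1.322, -1.013]
ft_force: [-0.2, -0.2, 0.5]
opening: 0.2
```

{"method": "apply_moves", "body": {"series": [[0,0,0,0.2,0,0,0],[0,0,0,0.3,0,0,0],[0,0,0,0.3,0,0,0],[0,0,0,0.3,0,0,0]]}}

```text
clock: 3.82
eef_pos: [550.6, 54.9, 69.7]
tcp_rot: [1.013, 1.322, -1.014]
ft_force: [-0.2, 0.2, 0.1]
opening: 0.5
```

Run:
```python
from h import *
F=[];P=[]
for i in range(6):
    im=bot.camera("scene"); o=bot.get_obs(); F.append(o["ft_force"][2]); P.append(o["eef_pos"])
print(np.round(F,1),np.mean(P,0).round(1))
cv2.imwrite("pics/press1.png",cv2.resize(im[160:320,220:440,::-1],None,fx=3.5,fy=3.5))
```

```text
[-0.6  0.1  1.2  0.4  0.6 -0.3] [550.7  54.9  69.8]
```

View pics/press1.png

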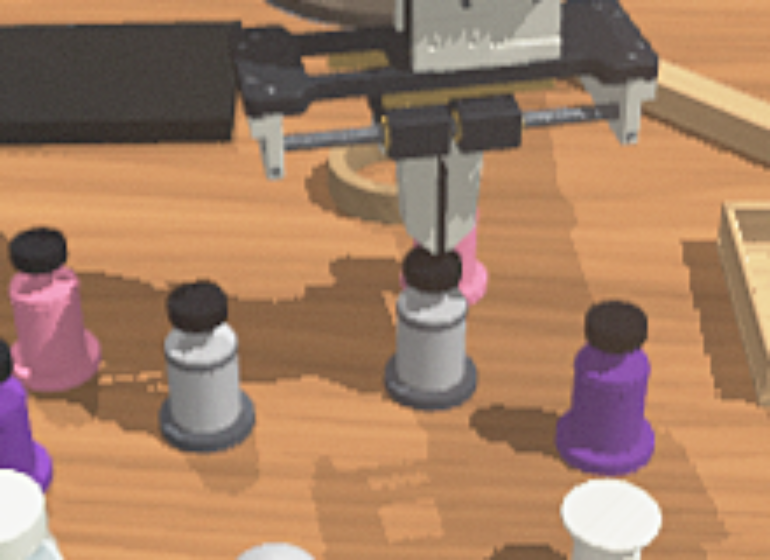

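Run:
```python
from h import *
ci=bot.camera_info("scene")
f=lambda X:((proj(ci,X)-[220,160])*3.5).round()
print("tip",f([550.7,54.9,69.8]))
for x in (547,552,557,562):
  print(x,[f([x,54,z]) for z in (0,68,70,80)], "footfront",f([x+25,54,0]),"cap80 front/back",f([x+15,54,80]),f([x-15,54,80]))
print(f([591,-59.5,0]),"S2 footfront",f([616,-59.5,0]),"cap80",f([606,-59.5,80]),f([576,-59.5,80]))
# dark mask of caps in pressed image vs initial image
a=cv2.imread("pics/press1.png"); 
for n,x0,x1,y0,y1 in(("S2",160,235,270,345),("S1",395,470,235,300)):
  r,c=np.where(a[y0:y1,x0:x1].max(2)<60); print(n,c.min()+x0,c.max()+x0,r.min()+y0,r.max()+y0)
```

```text
tip [436. 276.]
547 [array([432., 379.]), array([434., 274.]), array([434., 271.]), array([435., 255.])] footfront [430. 408.] cap80 front/back [433. 272.] [436. 239.]
552 [array([432., 385.]), array([434., 280.]), array([434., 277.]), array([434., 261.])] footfront [429. 414.] cap80 front/back [433. 277.] [436. 244.]
557 [array([431., 390.]), array([433., 286.]), array([433., 282.]), array([434., 266.])] footfront [429. 421.] cap80 front/back [432. 283.] [435. 250.]
562 [array([431., 396.]), array([433., 291.]), array([433., 288.]), array([433., 272.])] footfront [428. 427.] cap80 front/back [432. 289.] [435. 255.]
[210. 421.] S2 footfront [202. 453.] cap80 [194. 314.] [204. 278.]
S2 171 225 284 331
S1 407 460 235 289
```

Run:
```python
from h import *
a=bot.camera("scene")[:,:,::-1]; b=cv2.imread("pics/scene0.png")
w=bot.camera("wrist")[:,:,::-1]
s=lambda i:cv2.resize(i[210:285,310:375],None,fx=6,fy=6,interpolation=cv2.INTER_NEAREST)
w2=cv2.resize(w,(533,400))[:, :]
v=np.hstack([s(b),s(a)]);print(v.shape)
cv2.imwrite("pics/cmp.png",v)
cv2.imwrite("pics/w2.png",w)
print(bot.get_obs()["ft_force"],bot.get_obs()["moment"])
```

```text
(450, 780, 3)
[-0.04690161 -0.44170939 -0.59134267] [-0.038588    0.03095135  0.00720707]
```

View pics/cmp.png

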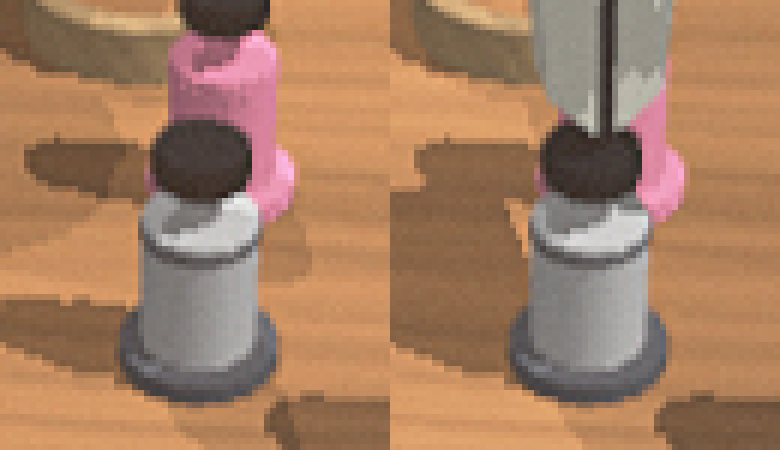

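The cap is not pressed: the view looks the same as before and the force is about 0. In the image, the tip sits just above the cap despite the z reading. I'll go down in small steps until I feel force.

{"method": "apply_moves", "body": {"series": [[0,0,0,0.2,0,0,0],[0,0,0,0.4,0,0,0],[0,0,0,0.4,0,0,0],[0,0,0,0.4,0,0,0]]}}

```text
clock: 4.55
eef_pos: [550.5, 54.8, 65.5]
tcp_rot: [1.013, 1.322, -1.014]
ft_force: [0.5, 0.1, -0.1]
opening: 0.5
```

{"method": "apply_moves", "body": {"series": [[0,0,0,0.2,0,0,0],[0,0,0,0.4,0,0,0],[0,0,0,0.4,0,0,0],[0,0,0,0.4,0,0,0]]}}

```text
clock: 4.88
eef_pos: [550.5, 54.9, 61.5]
tcp_rot: [1.013, 1.322, -1.014]
ft_force: [-1.2, 1.2, 0.3]
opening: 0.3
```

Run:
```python
from h import *
F=[];P=[]
for i in range(5):
    a=bot.camera("scene"); o=bot.get_obs(); F.append(o["ft_force"]); P.append(o["eef_pos"])
print(np.round(F,1)[:,2],np.mean(F,0).round(2),np.mean(P,0).round(1))
a=a[:,:,::-1]; b=cv2.imread("pics/scene0.png")
s=lambda i:cv2.resize(i[210:285,310:375],None,fx=6,fy=6,interpolation=cv2.INTER_NEAREST)
cv2.imwrite("pics/cmp2.png",np.hstack([s(b),s(a)]))
```

```text
[ 0.6 -0.1  0.5 -0.5  1.1] [ 0.03 -0.02  0.33] [550.7  54.9  61.7]
```

View pics/cmp2.png

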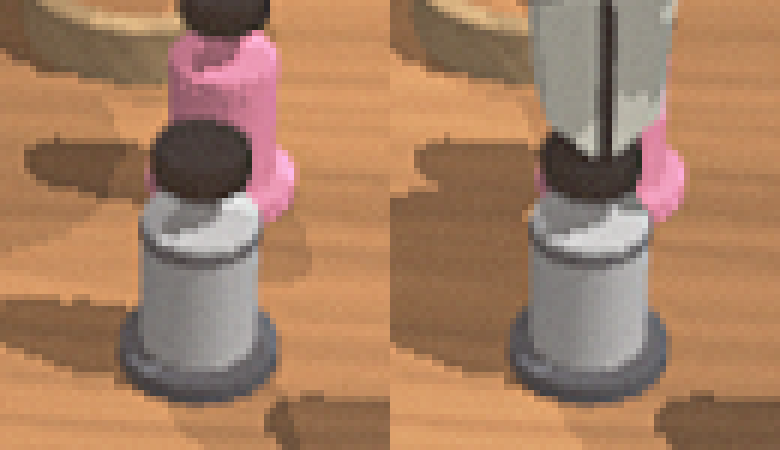

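Run:
```python
from h import *
from scipy.spatial.transform import Rotation as Rn
o=bot.get_obs(); ci=bot.camera_info("wrist"); R=Rn.from_rotvec(o["tcp_rot"]).as_matrix()
for d in (-30,-20,-10,0,10): print(d, proj(ci,o["eef_pos"]+R@[d,0,0]).round(1), proj(ci,o["eef_pos"]+R@[d,9.5,0]).round(1), (lambda p:p.round(1))(proj(bot.camera_info("scene"),o["eef_pos"]+R@[d,0,0])))
# tip rows in wrist: grey finger segment along column 300 & 340
w=cv2.imread("pics/w1.png"); w2=cv2.imread("pics/w2.png")
for im in (w,w2):
    for c in (300,340): print([tuple(int(v) for v in im[r,c]) for r in range(276,324,4)])
cv2.imwrite("pics/w2c.png",cv2.resize(w2[180:400,180:460],None,fx=2.5,fy=2.5))
```

```text
-30 [319.5 322.8] [319.5 301.7] [344.7 228.5]
-20 [319.6 311. ] [319.6 290.8] [344.6 233.2]
-10 [319.7 300.4] [319.7 281.1] [344.5 237.9]
0 [319.8 290.8] [319.7 272.4] [344.5 242.5]
10 [319.8 282.2] [319.8 264.4] [344.4 247. ]
[(95, 84, 137), (93, 78, 132), (91, 80, 129), (88, 76, 128), (153, 125, 204), (123, 132, 138), (125, 134, 141), (125, 134, 140), (127, 135, 141), (104, 112, 117), (102, 110, 116), (38, 40, 47)]
[(74, 116, 160), (75, 118, 163), (76, 124, 170), (49, 78, 111), (84, 103, 124), (126, 134, 142), (101, 110, 116), (100, 110, 115), (102, 109, 117), (100, 110, 115), (100, 109, 115), (38, 40, 50)]
[(37, 42, 48), (43, 48, 58), (59, 62, 66), (44, 46, 55), (38, 36, 44), (134, 143, 148), (135, 143, 147), (130, 139, 144), (131, 141, 144), (135, 144, 147), (108, 117, 122), (40, 41, 47)]
[(52, 55, 59), (50, 48, 53), (47, 47, 52), (45, 48, 50), (84, 88, 95), (103, 111, 116), (110, 118, 121), (109, 116, 120), (106, 115, 118), (111, 119, 124), (110, 117, 121), (46, 45, 45)]
```

View pics/w2c.png

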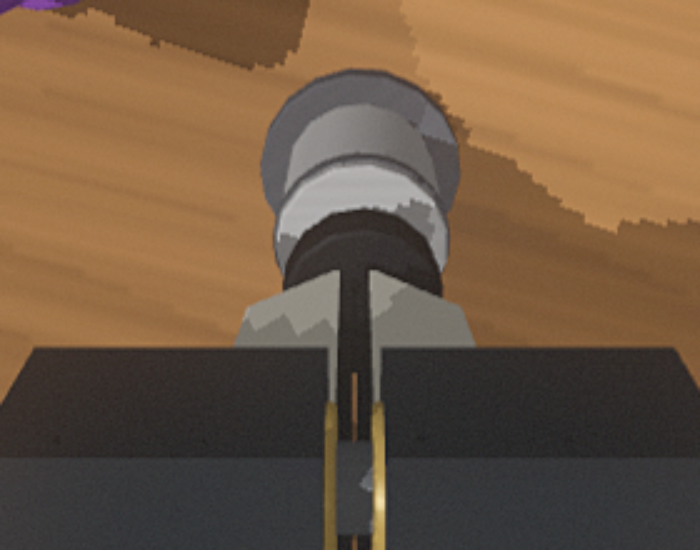

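Both views put the physical fingertips about 19 mm behind the reported TCP. The missing force agrees with that. I'll keep feeling downward.

{"method": "apply_moves", "body": {"series": [[0,0,0,0.2,0,0,0],[0,0,0,0.4,0,0,0],[0,0,0,0.4,0,0,0],[0,0,0,0.4,0,0,0]]}}

```text
clock: 5.47
eef_pos: [550.8, 54.9, 57.7]
tcp_rot: [1.014, 1.322, -1.013]
ft_force: [0.4, -0.7, 0.9]
opening: 0.4
```

{"method": "apply_moves", "body": {"series": [[0,0,0,0.2,0,0,0],[0,0,0,0.4,0,0,0],[0,0,0,0.4,0,0,0],[0,0,0,0.4,0,0,0]]}}

```text
clock: 5.8
eef_pos: [550.9, 54.9, 53.9]
tcp_rot: [1.014, 1.322, -1.013]
ft_force: [-0.7, -0.5, 5.3]
opening: 0.8
```

Run:
```python
from h import *
F=[];P=[]
for i in range(5):
    a=bot.camera("scene"); o=bot.get_obs(); F.append(o["ft_force"]); P.append(o["eef_pos"])
print(np.round(F,1)[:,2],np.mean(F,0).round(2),np.mean(P,0).round(1))
```

```text
[6.4 5.8 5.2 5.7 5.6] [-0.38 -0.26  5.75] [550.9  54.9  54. ]
```

{"method": "apply_moves", "body": {"series": [[0,0,0,0.2,0,0,0],[0,0,0,0.2,0,0,0],[0,0,0,0.2,0,0,0]]}}

```text
clock: 6.3
eef_pos: [550.9, 54.9, 52.1]
tcp_rot: [1.014, 1.322, -1.013]
ft_force: [-2.2, -0.1, 7.3]
opening: 0.6
```

{"method": "apply_moves", "body": {"series": [[0,0,0,-3,0,0,0],[0,0,0,-7,0,0,3],[0,0,0,-7,0,0,9],[0,0,0,-7,0,0,9],[0,0,0,-7,0,0,9],[0,0,0,-7,0,0,9],[0,0,0,-7,0,0,9],[0,0,0,-7,0,0,9]]}}

```text
clock: 6.97
eef_pos: [549.9, 54.7, 120.6]
tcp_rot: [1.013, 1.324, -1.015]
ft_force: [-0.1, -0.0, 0.5]
opening: 42.4
```

Run:
```python
from h import *
ci=bot.camera_info("wrist"); w=bot.camera("wrist")[:,:,::-1]; t=bot.camera("scene")[:,:,::-1]
for c,a,s in blobs(w.max(2)<70,400,6000): print(c,a,s,onz(ci,c,80).round(1))
print(bot.get_obs()["eef_pos"],bot.get_obs()["opening"])
cv2.imwrite("pics/w3.png",np.hstack([cv2.resize(w,(400,300)),cv2.resize(t[130:280,230:430],(400,300))]))
```

```text
[186.2 144.7] 2050 [61 56] [593.9 138.6  80. ]
[533.7 237.7] 2355 [59 53] [593.8 -57.3  80. ]
[324.2 256.1] 2053 [51 53] [552.7  53.   80. ]
[379.1 335. ] 1141 [109  68] [512.1   7.5  80. ]
[550.26904391  54.82991629 121.00693433] 50.6842522622121
```

View pics/w3.png

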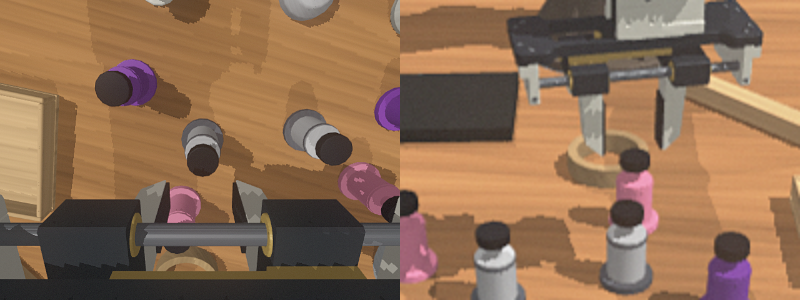

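The force was 7.3 N and rose linearly at about 1.2 N/mm, more than the weak spring's 3 N maximum. So this setter (S1) is the stiff one and belongs in the tray. Physical fingertips ≈ reported TCP + 21 mm. Next I'll grasp S1.

{"method": "apply_moves", "body": {"series": [[0,0,0,0,0,0.2,9],[0,0,0,0,0,0.2,9],[0,0,0,0,0,0.2,9],[0,0,0,2,0,0.2,9],[0,0,0,4,0,0.2,9],[0,0,0,6,0,0.2,9],[0,0,0,6,0,0.2,9]]}}

```text
clock: 7.65
eef_pos: [548.8, 52.3, 58.6]
tcp_rot: [1.011, 1.326, -1.017]
ft_force: [-1.3, -0.8, 0.4]
opening: 89.5
```

{"method": "apply_moves", "body": {"series": [[0,0,0,1.5,0,0,9],[0,0,0,3,0,0,9],[0,0,0,4,0,0,9],[0,0,0,5,0,0,9],[0,0,0,5.5,0,0,9],[0,0,0,5.5,0,0,9]]}}

```text
clock: 8.15
eef_pos: [550.7, 52.8, 6.0]
tcp_rot: [1.013, 1.323, -1.014]
ft_force: [-0.1, 0.5, 0.4]
opening: 89.5
```

{"method": "apply_moves", "body": {"series": [[0,0,0,0,0,0,2.5],[0,0,0,0,0,0,2.5],[0,0,0,0,0,0,2.5],[0,0,0,0,0,0,2.5],[0,0,0,0,0,0,2.5],[0,0,0,0,0,0,2.5],[0,0,0,0,0,0,2.5],[0,0,0,0,0,0,2.5]]}}

```text
clock: 8.82
eef_pos: [551.2, 52.9, 6.8]
tcp_rot: [1.014, 1.322, -1.014]
ft_force: [0.1, 0.2, 0.7]
opening: 41.5
```

{"method": "apply_moves", "body": {"series": [[0,0,0,0,0,0,2.5],[0,0,0,0,0,0,2.5],[0,0,0,0,0,0,2.5],[0,0,0,0,0,0,2.5]]}}

```text
clock: 9.15
eef_pos: [551.2, 53.0, 6.7]
tcp_rot: [1.014, 1.322, -1.013]
ft_force: [-0.7, 1.0, 1.3]
opening: 35.4
```

{"method": "apply_moves", "body": {"series": [[0,0,0,-2,0,0,2.5],[0,0,0,-4,0,0,2.5],[0,0,0,-7,0,0,2.5],[0,0,0,-10,0,0,2.5],[0,0,0,-12,0,0,2.5],[0,0,0,-12,0,0,2.5],[0,0,0,-12,0,0,2.5],[0,0,0,-12,0,0,2.5]]}}

```text
clock: 9.82
eef_pos: [550.2, 52.5, 125.4]
tcp_rot: [1.012, 1.323, -1.015]
ft_force: [-0.2, -0.2, -3.4]
opening: 35.2
```

{"method": "apply_moves", "body": {"series": [[0,0,0,0,-0.2,-3,2.5],[0,0,0,0,-0.4,-6.5,2.5],[0,0,0,0,-0.6,-10,2.5],[0,0,0,0,-0.8,-13.5,2.5],[0,0,0,0,-0.9,-17,2.5],[0,0,0,0,-1,-20.5,2.5],[0,0,0,0,-1.1,-23.5,2.5],[0,0,0,0,-1.2,-25.2,2.5]]}}

```text
clock: 10.48
eef_pos: [471.1, 296.9, 124.9]
tcp_rot: [1.009, 1.327, -1.012]
ft_force: [0.6, 0.5, -2.4]
opening: 35.5
```

{"method": "apply_moves", "body": {"series": [[0,0,0,0,0,0,2.5],[0,0,0,2.5,0,0,2.5],[0,0,0,5,0,0,2.5],[0,0,0,7.5,0,0,2.5],[0,0,0,9.5,0,0,2.5],[0,0,0,10,0,0,2.5],[0,0,0,10,0,0,2.5],[0,0,0,10,0,0,2.5]]}}

```text
clock: 11.15
eef_pos: [474.0, 292.9, 26.5]
tcp_rot: [1.013, 1.322, -1.015]
ft_force: [-0.3, -0.1, -1.2]
opening: 35.3
```

Run:
```python
from h import *
a=bot.camera("top")[:,:,::-1]; b=bot.camera("scene")[:,:,::-1]; print(bot.get_obs()["eef_pos"],bot.get_obs()["ft_force"])
cv2.imwrite("pics/tray1.png",np.hstack([cv2.resize(a[190:340,80:280],(400,300)),cv2.resize(b[150:300,370:570],(400,300))]))
```

```text
[474.87867251 293.57681302  27.73489156] [-0.17293714 -0.49587998 -2.36052952]
```

View pics/tray1.png

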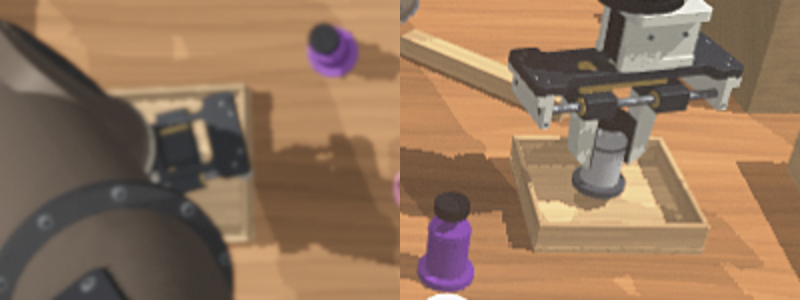

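The setter is held upright inside the tray, about 14 mm above the floor. I'll lower it until it touches, then release.

{"method": "apply_moves", "body": {"series": [[0,0,0,0.5,0,0,2.5],[0,0,0,0.9,0,0,2.5],[0,0,0,1.2,0,0,2.5],[0,0,0,1.4,0,0,2.5],[0,0,0,1.4,0,0,2.5],[0,0,0,1.4,0,0,2.5],[0,0,0,1.4,0,0,2.5]]}}

```text
clock: 11.83
eef_pos: [474.2, 293.1, 12.8]
tcp_rot: [1.013, 1.322, -1.014]
ft_force: [-1.3, -0.6, -1.0]
opening: 35.3
```

{"method": "apply_moves", "body": {"series": [[0,0,0,0.1,0,0,3.2],[0,0,0,0.1,0,0,3.8],[0,0,0,0.1,0,0,5],[0,0,0,0.1,0,0,6],[0,0,0,0.1,0,0,6],[0,0,0,0.1,0,0,6],[0,0,0,0.1,0,0,6]]}}

```text
clock: 12.42
eef_pos: [474.2, 293.2, 11.6]
tcp_rot: [1.014, 1.322, -1.014]
ft_force: [-1.1, -0.1, -0.8]
opening: 59.5
```

{"method": "apply_moves", "body": {"series": [[0,0,0,-1,0,0,6],[0,0,0,-3,0,0,6],[0,0,0,-6,0,0,6],[0,0,0,-10,0,0,6],[0,0,0,-12,0,0,8],[0,0,0,-12,0,0,9],[0,0,0,-12,0,0,9],[0,0,0,-12,0,0,9]]}}

```text
clock: 13.08
eef_pos: [473.9, 292.8, 131.6]
tcp_rot: [1.013, 1.322, -1.014]
ft_force: [0.4, -0.2, 0.0]
opening: 82.3
```

{"method": "apply_moves", "body": {"series": [[0,0,0,0,1.2,18.5,9],[0,0,0,0,1.2,18.5,9],[0,0,0,0,1.2,18.5,9],[0,0,0,0,1.2,18.5,9],[0,0,0,0,1.2,18.5,9],[0,0,0,0,1.2,18.5,9]]}}

```text
clock: 13.58
eef_pos: [534.5, 110.7, 130.0]
tcp_rot: [1.016, 1.319, -1.023]
ft_force: [0.1, 0.2, 0.4]
opening: 89.8
```

{"method": "apply_moves", "body": {"series": [[0,0,0,0,1.1,18.5,9],[0,0,0,0,1.1,18.5,9],[0,0,0,0,1.1,18.5,9],[0,0,0,0,1.1,18.5,9],[0,0,0,0,1.1,18.5,9],[0,0,0,0,1.1,18.5,9],[0,0,0,0,1.1,18.5,9],[0,0,0,0,1.1,18.5,9]]}}

```text
clock: 14.25
eef_pos: [591.6, -56.1, 130.8]
tcp_rot: [1.012, 1.325, -1.013]
ft_force: [0.2, 1.2, -1.0]
opening: 90.2
```

Run:
```python
from h import *
ci=bot.camera_info("wrist"); w=bot.camera("wrist")[:,:,::-1]
for c,a,s in blobs(w.max(2)<70,400,6000): print(c,a,s,onz(ci,c,80).round(1))
print(bot.get_obs()["eef_pos"],bot.get_obs()["opening"])
t=bot.camera("top"); ct=bot.camera_info("top")
m=t.max(2)<75; mm=np.zeros_like(m); mm[220:320,120:215]=m[220:320,120:215]
for c,a,s in blobs(mm,60,900): print("tray cap",c,a,s,onz(ct,c,86).round(1))
```

```text
[  6.8 162.1] 597 [18 47] [598.3 125.5  80. ]
[507.3 210.6] 2245 [56 52] [ 645.  -152.7   80. ]
[328.8 250.6] 1901 [49 50] [594.8 -60.5  80. ]
[591.75624921 -55.7410324  131.12273703] 89.95823292820762
tray cap [162.7 273. ] 62 [ 8 11] [470.3 284.3  86. ]
```

{"method": "apply_moves", "body": {"series": [[0,0,0,0,0,0.4,9],[0,0,0,2.5,0,0.4,9],[0,0,0,5,0,0.4,9],[0,0,0,7.5,0,0.4,9],[0,0,0,10,0,0.4,9],[0,0,0,12,0,0.4,9],[0,0,0,12.4,0,0.4,9],[0,0,0,12.4,0,0.4,9]]}}

```text
clock: 15.02
eef_pos: [592.4, -61.4, 6.6]
tcp_rot: [1.012, 1.325, -1.014]
ft_force: [0.5, -0.2, 0.9]
opening: 90.2
```

{"method": "apply_moves", "body": {"series": [[0,0,0,0,0,0,2.5],[0,0,0,0,0,0,2.5],[0,0,0,0,0,0,2.5],[0,0,0,0,0,0,2.5],[0,0,0,0,0,0,2.5],[0,0,0,0,0,0,2.5],[0,0,0,0,0,0,2.5],[0,0,0,0,0,0,2.5]]}}

```text
clock: 15.68
eef_pos: [593.5, -62.0, 7.8]
tcp_rot: [1.014, 1.322, -1.013]
ft_force: [-0.1, -0.9, 0.0]
opening: 41.1
```

{"method": "apply_moves", "body": {"series": [[0,0,0,0,0,0,2.5],[0,0,0,0,0,0,2.5],[0,0,0,0,0,0,2.5],[0,0,0,0,0,0,2.5]]}}

```text
clock: 16.02
eef_pos: [593.4, -61.8, 7.8]
tcp_rot: [1.013, 1.322, -1.013]
ft_force: [-1.2, 1.2, 1.6]
opening: 35.3
```

{"method": "apply_moves", "body": {"series": [[0,0,0,-2,0,0,2.5],[0,0,0,-4,0,0,2.5],[0,0,0,-7,0,0,2.5],[0,0,0,-10,0,0,2.5],[0,0,0,-12,0,0,2.5],[0,0,0,-12,0,0,2.5],[0,0,0,-12,0,0,2.5]]}}

```text
clock: 16.6
eef_pos: [593.9, -62.3, 128.3]
tcp_rot: [1.014, 1.32, -1.013]
ft_force: [0.3, 0.2, -2.5]
opening: 35.4
```

{"method": "apply_moves", "body": {"series": [[0,0,0,0,-2.2,2.2,2.5],[0,0,0,0,-4.7,4.8,2.5],[0,0,0,0,-7.3,7.4,2.5],[0,0,0,0,-9.9,10,2.5],[0,0,0,0,-12.5,12.7,2.5],[0,0,0,0,-15.1,15.4,2.5],[0,0,0,0,-17.7,18,2.5],[0,0,0,0,-19.2,19.5,2.5]]}}

```text
clock: 17.27
eef_pos: [454.3, -304.1, 125.5]
tcp_rot: [1.015, 1.324, -1.02]
ft_force: [-0.1, 0.3, -3.7]
opening: 35.0
```

{"method": "apply_moves", "body": {"series": [[0,0,0,0,0,0,2.5],[0,0,0,2.5,0,0,2.5],[0,0,0,5,0,0,2.5],[0,0,0,7.5,0,0,2.5],[0,0,0,9.5,0,0,2.5],[0,0,0,10,0,0,2.5],[0,0,0,10,0,0,2.5],[0,0,0,10,0,0,2.5]]}}

```text
clock: 17.93
eef_pos: [458.7, -299.7, 27.5]
tcp_rot: [1.013, 1.323, -1.013]
ft_force: [0.2, -0.3, -2.7]
opening: 35.4
```

Run:
```python
from h import *
a=bot.camera("top")[:,:,::-1]; b=bot.camera("scene")[:,:,::-1]; print(bot.get_obs()["eef_pos"],bot.get_obs()["ft_force"],bot.get_obs()["opening"])
cv2.imwrite("pics/tub1.png",np.hstack([cv2.resize(a[200:350,100:300],(400,300)),cv2.resize(b[150:300,80:280],(400,300))]))
```

```text
[ 459.58049266 -300.38806106   28.73473739] [-0.61612521 -0.79785547 -2.52642043] 34.9435047520288
```

View pics/tub1.png

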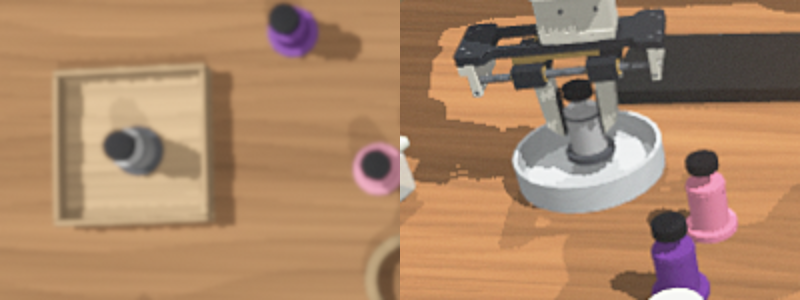

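S1 stands upright at the centre of the tray, and S2 hangs over the centre of the tub. Now I'll lower and release it.

{"method": "apply_moves", "body": {"series": [[0,0,0,0.5,0,0,2.5],[0,0,0,0.9,0,0,2.5],[0,0,0,1.2,0,0,2.5],[0,0,0,1.4,0,0,2.5],[0,0,0,1.4,0,0,2.5],[0,0,0,1.4,0,0,2.5],[0,0,0,1.4,0,0,2.5]]}}

```text
clock: 18.62
eef_pos: [458.7, -300.2, 13.8]
tcp_rot: [1.013, 1.322, -1.014]
ft_force: [-0.6, 1.0, -0.9]
opening: 35.9
```

{"method": "apply_moves", "body": {"series": [[0,0,0,0.1,0,0,3.2],[0,0,0,0.1,0,0,3.8],[0,0,0,0.1,0,0,5],[0,0,0,0.1,0,0,6],[0,0,0,0.1,0,0,6],[0,0,0,0.1,0,0,6],[0,0,0,0.1,0,0,6]]}}

```text
clock: 19.2
eef_pos: [458.7, -300.2, 12.6]
tcp_rot: [1.014, 1.322, -1.014]
ft_force: [-0.6, 0.4, -0.0]
opening: 59.3
```

{"method": "apply_moves", "body": {"series": [[0,0,0,-1,0,0,6],[0,0,0,-3,0,0,6],[0,0,0,-6,0,0,6],[0,0,0,-10,0,0,6],[0,0,0,-13,0,0,6],[0,0,0,-15,0,0,6],[0,0,0,-15,0,0,6],[0,0,0,-15,0,0,6]]}}

```text
clock: 19.87
eef_pos: [459.4, -300.6, 164.5]
tcp_rot: [1.013, 1.319, -1.013]
ft_force: [-0.1, -0.5, -0.4]
opening: 60.2
```

{"method": "apply_moves", "body": {"series": [[0,0,0,0,-6,24,6],[0,0,0,0,-6,24,6],[0,0,0,0,-6,24,6],[0,0,0,0,-6,24,6],[0,0,0,0,-6,24,6],[0,0,0,0,-6,24,6],[0,0,0,0,-6,24,6],[0,0,0,0,-6,24,6]]}}

```text
clock: 20.53
eef_pos: [460.9, -549.6, 160.0]
tcp_rot: [1.017, 1.324, -1.017]
ft_force: [0.3, 0.6, -0.1]
opening: 59.9
```

Run:
```python
from h import *
t=bot.camera("top")[:,:,::-1]; b=bot.camera("scene")[:,:,::-1]; ct=bot.camera_info("top")
m=t.max(2)<75
for x0,x1 in((120,215),(435,512)):
    mm=np.zeros_like(m); mm[235:322,x0:x1]=m[235:322,x0:x1]
    for c,a,s in blobs(mm,50,900): print("cap",c,a,s,onz(ct,c,86).round(1))
print(bot.get_obs()["clock"],bot.get_obs()["eef_pos"],bot.get_obs()["ft_force"])
cv2.imwrite("pics/final.png",np.hstack([cv2.resize(t[170:350,100:540],(440,180)),cv2.resize(b[150:330,100:460],(360,180))]))
```

```text
cap [159.8 272.6] 140 [14 12] [471.  289.8  86. ]
cap [480.7 283.6] 156 [15 14] [ 455.3 -298.2   86. ]
20.6333 [ 463.12094602 -546.02365472  161.31410752] [-0.2713413   1.00583052  0.56684907]
```

View pics/final.png

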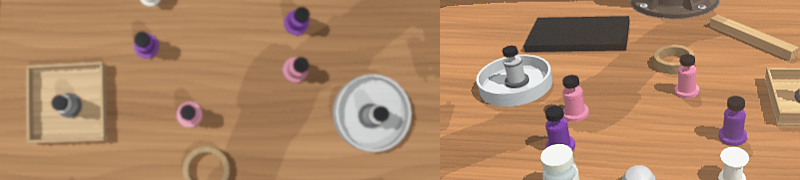

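Both setters stand upright near their containers' centres, and the arm is clear. I'm handing in the job.

```bash
python3 -c "
from cell import bot
print(bot.close_job())"
```

```text
the job is handed in; nothing more can be done
None
```

The stiff setter stands upright in the square tray and the weak one upright in the round tub. I handed the job in at about 21 s of the 69 s allowed; it reports no verdict.

- **Which is stiff:** I pressed the cap of the grey setter at about (551, 53). The force rose evenly by about 1.2 N per mm to 7.3 N, well over the weak spring's 3 N, so that one is stiff. I did not press the other cap; I took it as weak by elimination.
- **Last checks:** the top camera put the stiff setter's cap about 4 mm from the tray's centre and the weak one's about 4 mm from the tub's. Both looked upright, the pink and purple look-alikes were still standing, and the arm was clear with force readings of 1 N or less (sensor noise).
- **One disagreement:** the fingertips touched the cap about 21 mm higher than the reported TCP height implied, and both camera views agreed with that. I set the grasp and placing heights by the touch instead.

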